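# Weigh hex nuts to the marker on a spring scale

### The job

Lay the loose steel hex nuts flat in the tray of the spring scale, one at a time, and stop as soon as the tray's pointer has sunk level with the fixed brass marker or below it. That takes one or two nuts; if one is enough, leave the other on the bench. Use only the hex nuts.

Things in the scene. Friction and masses are not known exactly. Their poses are not given: they have to be found in the camera images.
- nut_a_center (a point): Steel hexagon nut lying flat on the bench: 36 mm across the flats, 41.5 mm across the corners, 21 mm high, 24 mm bore, about 110 g. This point is its centre, half-way up; z is up along its axis, x is square to one of its six flats. There are two such nuts; which one lies nearer the scale varies. The round steel collar beside them is no nut.
- nut_b_center (a point): Steel hexagon nut lying flat on the bench: 36 mm across the flats, 41.5 mm across the corners, 21 mm high, 24 mm bore, about 110 g. This point is its centre, half-way up; z is up along its axis, x is square to one of its six flats. There are two such nuts; which one lies nearer the scale varies. The round steel collar beside them is no nut.
- tray (a point): Scale tray, 150 mm (x) by 170 mm (y), 3 mm walls 8 mm high. Point: centre of the tray floor's upper face, 105 mm above the bench when empty; z up, x away from the robot to the fixed scale's upright plate 107 mm off (50 mm wide, top 173 mm over the bench). It sinks on a soft spring about 20 mm per nut. Its dark pointer, in front of the plate, is fixed to it 45 mm above this point.
- mark (a point): Fixed brass marker clamped to the right edge of the scale's upright plate; its thin level blade (3 mm thick) points left at the tray's dark pointer, tip to tip. This point is the end of the blade, mid-thickness; its height, 114 to 135 mm above the bench, is the height to which the pointer has to sink.
Not all that is in view belongs to the job. What is shaped like the part that bears nut_a_center but green or orange is not meant.

How it is judged:
On the way:
1. one nut lies flat in the tray while the other is not in it (((x of nut_a_center in the frame of tray between -0.062 and 0.062 m and y of nut_a_center in the frame of tray between -0.072 and 0.072 m and z of nut_a_center in the frame of tray between 0.006 and 0.0155 m and not (x of nut_b_center in the frame of tray between -0.062 and 0.062 m and y of nut_b_center in the frame of tray between -0.072 and 0.072 m and z of nut_b_center in the frame of tray between 0.006 and 0.0155 m)) or (x of nut_b_center in the frame of tray between -0.062 and 0.062 m and y of nut_b_center in the frame of tray between -0.072 and 0.072 m and z of nut_b_center in the frame of tray between 0.006 and 0.0155 m and not (x of nut_a_center in the frame of tray between -0.062 and 0.062 m and y of nut_a_center in the frame of tray between -0.072 and 0.072 m and z of nut_a_center in the frame of tray between 0.006 and 0.0155 m)))), for 0.2 s.
At the end, for the whole second after the job is handed in: Pointer at most 4 mm above and 22 mm below the marker. Both nuts flat in the tray, or, where one is enough, one flat in it and the other on the bench (centre under 30 mm). Nothing else weighs on the tray: its floor stays above 80.5 mm with one nut, 58.5 mm with two (z of tray in the frame of mark between -0.067 and -0.041 m and ((x of nut_a_center in the frame of tray between -0.062 and 0.062 m and y of nut_a_center in the frame of tray between -0.072 and 0.072 m and z of nut_a_center in the frame of tray between 0.006 and 0.0155 m and x of nut_b_center in the frame of tray between -0.062 and 0.062 m and y of nut_b_center in the frame of tray between -0.072 and 0.072 m and z of nut_b_center in the frame of tray between 0.006 and 0.0155 m and height (world z) of tray above 0.0585 m) or (x of nut_a_center in the frame of tray between -0.062 and 0.062 m and y of nut_a_center in the frame of tray between -0.072 and 0.072 m and z of nut_a_center in the frame of tray between 0.006 and 0.0155 m and height (world z) of nut_b_center between 0 and 0.03 m and height (world z) of mark above 0.122 m and height (world z) of tray above 0.0805 m) or (x of nut_b_center in the frame of tray between -0.062 and 0.062 m and y of nut_b_center in the frame of tray between -0.072 and 0.072 m and z of nut_b_center in the frame of tray between 0.006 and 0.0155 m and height (world z) of nut_a_center between 0 and 0.03 m and height (world z) of mark above 0.122 m and height (world z) of tray above 0.0805 m))); the robot touches nothing.
It also fails if it takes over 53 s, if anything falls off the work surface, if the arm or the gripper's body presses on something with over 40 N, if the wrist force passes 120 N, or if a joint passes its speed limit or range.

### The arm

A 6-joint arm with a two-finger parallel gripper is mounted at the origin on a cart in front of the work surface, level with it; the furniture and walls round the work are solid. World frame = base frame: x ahead of the robot, y to its left, z up, the work surface at z = 0. Lengths are in m, angles in rad, forces in N, time in s.
With the tool pointing down it reaches from about 0.25 to 0.775 m from the base axis. Payload 8.9 kg.
Tool frame: the origin (TCP) lies between the finger pads; the fingertips stand 19 mm ahead of it and the grasp point (between the pads) is the TCP; z points along the fingers, y is the direction in which the jaws open and shut (so a half turn about z gives the same grasp; the last joint's range is limited). The gripper opens to 85 mm and grips with 20 to 120 N. Pads are 22 mm wide; open, the fingers measure 114 mm over their backs; the gripper's body (76 mm by 85 mm) begins 54 mm behind the grasp point. The pads swing forward as they close: fully open they stand 13 mm farther back than shut.
Start: joints at [-1.313, 0.291, -0.153, 1.127, 0, 1.431], TCP at [0.203, -0.484, 0.25] pointing down, gripper open.
Joint ranges: [-2.52, 2.52], [-0.91, 1.74], [-1.3, 1.37], [-1.96, 2.02], [-1.52, 1.47], [-3.14, 3.14]. Speed limits (rad/s): [2.22, 2.22, 2.79, 3.14, 3.14, 3.14].

### API

Orientations are given as a unit quaternion [x, y, z, w].
In Python, from station import r, sensors, vision gives the robot as it stands. Calls block until the motion is done:
- r.movep(position, orientation): joint-space move of the TCP to a pose.
- r.servo_line(position, attitude=None, max_speed=0.15, until_force=None): straight line of the TCP; attitude=None keeps the orientation; max_speed is the mean speed in m/s. With until_force (N) it stops when the force on the tool has changed by that much, and returns True; else False.
- r.goto_joints(angles): joint-space move.
- r.gripper_to(opening, f_grip=None): finger opening in m; f_grip is the grip in N (None keeps the last); returns when the fingers have stopped.
- r.pause(seconds).
- r.ik(position, orientation): joint angles nearest the present ones, or None.
- sensors.sense(): the state.
- vision.snapshot(name): name is "scene" or "top" or "wrist"; returns a dict with "pixels" (384x512x3 uint8, red, green, blue), "intrinsics" (3x3 intrinsics, pixels), "pose" (4x4, takes a point from camera to world coordinates). Camera axes: x right, y up, looking along -z (the intrinsics and any distortion apply to the point x, -y, -z); pixel columns grow to the right and rows downward; lengths in m; the calibration is good to about 2 mm. The wrist camera is an equidistant fisheye: a pixel r from the principal point sees the ray r / f radians off the axis. A picture is of the moment at which its call begins. There is no depth.
A pose or a line that the arm cannot do raises r.PlanningError and nothing moves.
- r.job_done(): hands the job in, once; it reports no verdict.
The state is a dict: "clock": time; "joints": joint angles; "dq": joint speeds; "joint_efforts": joint torques, N m; "position": TCP position; "tcp_rot": TCP orientation; "ft_force": force on the tool from outside, world axes, zero at the start; "torque": the same for the moment, N m; "grip_width": finger opening in m.
Only numpy, scipy, OpenCV 4.12 (cv2) and the standard library are available. Lean on these libraries where they do the work, as an engineer would, in place of code of your own. Each camera call takes 0.05 s, during which the arm holds its last target. There are 200 camera calls.

## Working session

There is one attempt and no reset: what is moved stays moved. The work goes in short steps, each a Python script; the robot and the scene stay as the last script left them, time stands still between calls to the robot, and variables do not carry over. Pictures are saved under pics/ and viewed, about 8 in all and at most 12, crops included, and the job is handed in when it is done.

```bash
mkdir -p pics; ls; python3 - <<'E'
from station import r,sensors,vision
import cv2,numpy as np,pickle
d={n:vision.snapshot(n) for n in("scene","top")}
pickle.dump(d,open('d0.pkl','wb'))
im=np.vstack([d[n]["pixels"] for n in d])[:,:,::-1]
for n in d: cv2.imwrite(f'pics/{n}0.png',cv2.resize(d[n]["pixels"][:,:,::-1],(800,600)))
for n in d: print(n,d[n]["intrinsics"],d[n]["pose"])
print(sensors.sense())
E
```

```text
pics
scene [[387.536021     0.         259.83914678]
 [  0.         387.536021   195.62462971]
 [  0.           0.           1.        ]] [[-0.79125862  0.24132125 -0.5618486   0.03024792]
 [-0.61096773 -0.34967031  0.7102458   0.7198443 ]
 [-0.02506437  0.90525948  0.42411915  0.50315839]
 [ 0.          0.          0.          1.        ]]
top [[429.75665153   0.         261.50964206]
 [  0.         429.75665153 190.32706773]
 [  0.           0.           1.        ]] [[-0.02793705  0.9877084  -0.15379089  0.3651196 ]
 [-0.99933185 -0.02396965  0.02759172  0.09069434]
 [ 0.02356626  0.15445896  0.98771811  1.18361359]
 [ 0.          0.          0.          1.        ]]
{'clock': 0.1, 'joints': array([-1.31329957e+00,  2.91273662e-01, -1.53972213e-01,  1.12666393e+00,
       -1.19705288e-06,  1.43148966e+00]), 'dq': array([ 0.00096773, -0.00288928,  0.00157931, -0.00066163,  0.00037056,
        0.00098134]), 'joint_efforts': array([-8.32184924e-05, -5.37975419e+01,  3.31920934e+01,  9.26673703e-03,
       -2.84813741e-04, -3.52587779e-05]), 'position': array([ 0.20281628, -0.48389845,  0.24979322]), 'tcp_rot': array([ 9.80382705e-01,  1.97102620e-01, -3.34789595e-05, -5.55733639e-04]), 'ft_force': array([-0.25155002, -1.11384207, -0.11555081]), 'torque': array([ 0.01732654, -0.00544732, -0.02139568]), 'grip_width': 0.08561731704048707}
```

View pics/scene0.png

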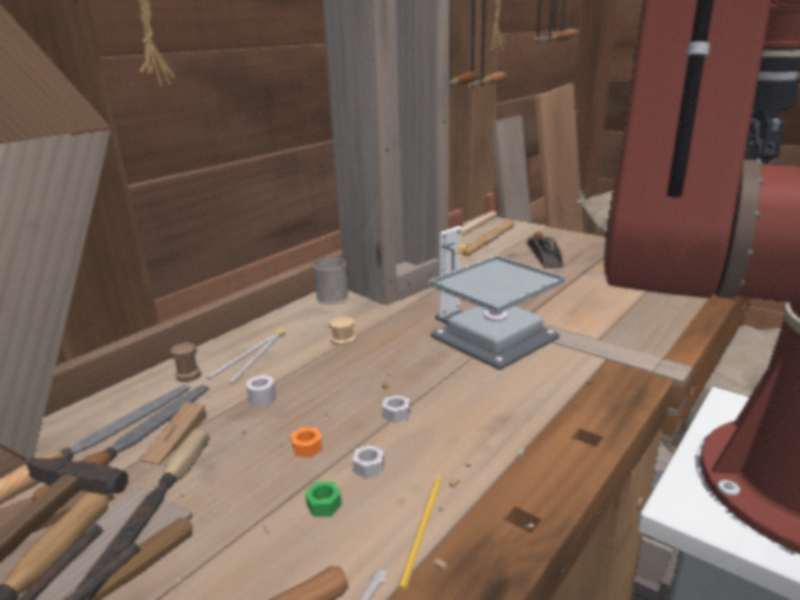

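View pics/top0.png

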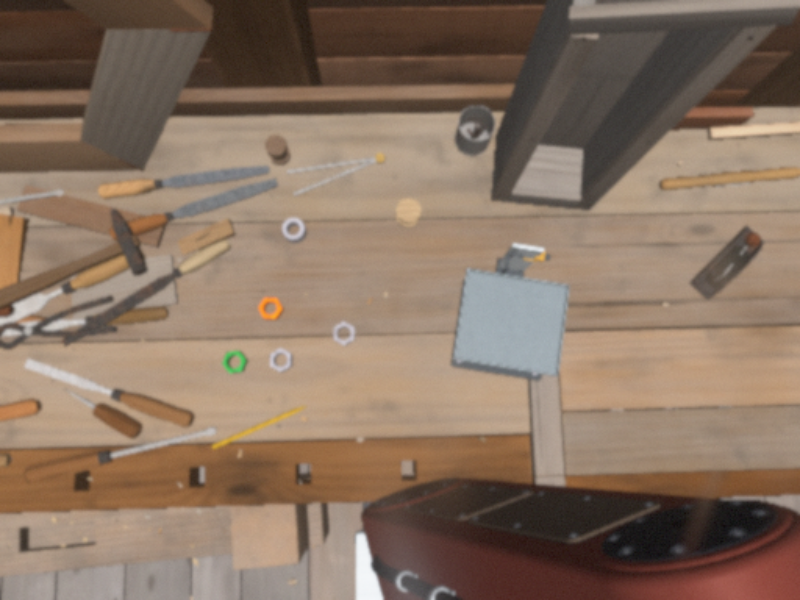

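The scene view shows two steel nuts at (396,407) and (368,461). Possible mix-ups are the steel collar at (260,390), which is round and taller, the orange nut at (307,441) and the green nut at (323,498). In the top view the steel nuts are at (344,333) and (281,360), the collar at (293,229), orange at (270,308), green at (234,362), the tray at about (511,325) and the brass marker at about (541,256). I choose the two steel hexagons, and will check them in a close wrist crop.

```bash
cat > h.py <<'E'
from station import r,sensors,vision
import cv2,numpy as np
from scipy.spatial.transform import Rotation as R
def ray(s,u,v,fish=False):
    K=s["intrinsics"];a=(u-K[0,2])/K[0,0];b=(v-K[1,2])/K[1,1]
    if fish:
        t=np.hypot(a,b);k=np.sin(t)/max(t,1e-9);d=np.array([a*k,-b*k,-np.cos(t)])
    else: d=np.array([a,-b,-1.])
    P=s["pose"];d=P[:3,:3]@d
    return P[:3,3],d/np.linalg.norm(d)
def onplane(s,u,v,z,fish=False):
    o,d=ray(s,u,v,fish);return o+d*(z-o[2])/d[2]
def cross(o1,d1,o2,d2):
    A=np.c_[d1,-d2];t=np.linalg.lstsq(A,o2-o1,rcond=None)[0]
    p,q=o1+d1*t[0],o2+d2*t[1];return (p+q)/2,np.linalg.norm(p-q)
def down(yaw): # tool y (jaw) direction at angle yaw+90 ; tool z down
    return (R.from_euler('z',yaw)*R.from_euler('x',np.pi)).as_quat()
def project(s,p,fish=False):
    P=s["pose"];K=s["intrinsics"];c=P[:3,:3].T@(np.asarray(p)-P[:3,3]);x=np.array([c[0],-c[1],-c[2]])
    if fish:
        rr=np.hypot(x[0],x[1]);t=np.arctan2(rr,x[2]);x=np.array([x[0]/rr*t,x[1]/rr*t,1])
    else: x=x/x[2]
    return (K@x)[:2]
def blobs(s,lo,hi,amin,amax):
    m=cv2.inRange(cv2.cvtColor(s["pixels"],cv2.COLOR_RGB2HSV),lo,hi)
    n,l,st,c=cv2.connectedComponentsWithStats(m)
    return [(c[i].round(1).tolist(),int(st[i,4])) for i in range(1,n) if amin<st[i,4]<amax]
E
python3 - <<'E'
from h import *
import pickle
d=pickle.load(open('d0.pkl','rb'));S,T=d["scene"],d["top"];k=.64
for n,a,b in(("near",(396,407),(344,333)),("far",(368,461),(281,360)),("collar",(260,390),(293,229))):
    p=[q*k for q in a];q=[x*k for x in b]
    print(n,onplane(S,*p,.0105).round(4),onplane(T,*q,.0105).round(4),[x.round(4) for x in cross(*ray(S,*p),*ray(T,*q))])
for n,a in (("FL",(467,269)),("FR",(568,284)),("BR",(556,377)),("BL",(453,362))):
    print(n,onplane(T,a[0]*k,a[1]*k,.113).round(4))
lo,hi=(18,120,120),(32,255,255)
print("brass",blobs(S,lo,hi,3,500),blobs(T,lo,hi,3,500))
a=S["pixels"][130:215,270:370,::-1];b=T["pixels"][145:250,280:380,::-1]
f=lambda x:cv2.resize(x,(400,400),interpolation=cv2.INTER_CUBIC)
cv2.imwrite('pics/c1.png',np.hstack([f(a),f(b)]))
E
```

```text
near [0.4881 0.1703 0.0105] [0.4875 0.1728 0.0105] [array([0.4869, 0.1724, 0.0122]), np.float64(0.0009)]
far [0.4438 0.2818 0.0105] [0.4432 0.2825 0.0105] [array([0.4432, 0.2824, 0.0112]), np.float64(0.0001)]
collar [0.6812 0.2543 0.0105] [0.6766 0.2614 0.0105] [array([0.6745, 0.26  , 0.0162]), np.float64(0.0016)]
FL [ 0.5763 -0.0356  0.113 ]
FR [ 0.5476 -0.1994  0.113 ]
BR [ 0.3978 -0.1704  0.113 ]
BL [ 0.426 -0.007  0.113]
brass [([295.7, 158.5], 6), ([268.0, 343.2], 329)] [([242.8, 100.6], 12), ([345.4, 164.4], 22), ([162.4, 274.0], 212)]
```

View pics/c1.png

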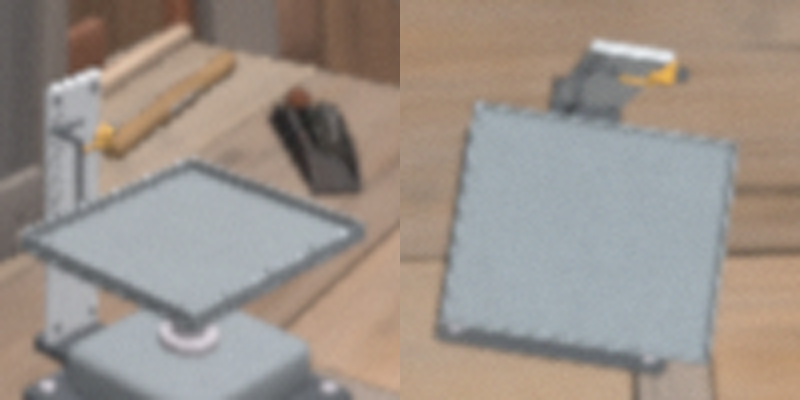

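The crop shows the tray empty. The dark pointer tip is at about crop (80,130) and the brass blade tip at about (86,149), a little lower. The nut heights (11–12 mm) and tray size (152×166 mm) match the description. Next is a close look over the nuts with the wrist camera.

```bash
python3 - <<'E'
from h import *
import pickle
d=pickle.load(open('d0.pkl','rb'));S,T=d["scene"],d["top"]
print("mark",cross(*ray(S,291.3,161.7),*ray(T,335.5,165.5)))
r.movep([.465,.227,.20],down(0.0))
w=vision.snapshot("wrist");pickle.dump(w,open('w1.pkl','wb'))
print(w["pose"].round(3),w["intrinsics"],sensors.sense()["clock"],sensors.sense()["joints"].round(2))
for p in([.487,.172,.021],[.443,.282,.021]): print(project(w,p,True))
cv2.imwrite('pics/w1.png',cv2.resize(w["pixels"][:,:,::-1],(800,600)))
E
```

```text
mark (array([ 0.58679983, -0.12671956,  0.13149286]), np.float64(0.0016643018504567209))
[[-0.     0.957  0.291  0.541]
 [-1.    -0.    -0.001  0.226]
 [-0.    -0.291  0.957  0.323]
 [ 0.     0.     0.     1.   ]] [[297.31863964   0.         259.57579815]
 [  0.         297.31863964 183.7721109 ]
 [  0.           0.           1.        ]] 3.6917 [ 0.31  0.31 -0.26  1.   -0.   -2.83]
[311.19735918 148.59494141]
[207.47071867 188.88738422]
```

View pics/w1.png

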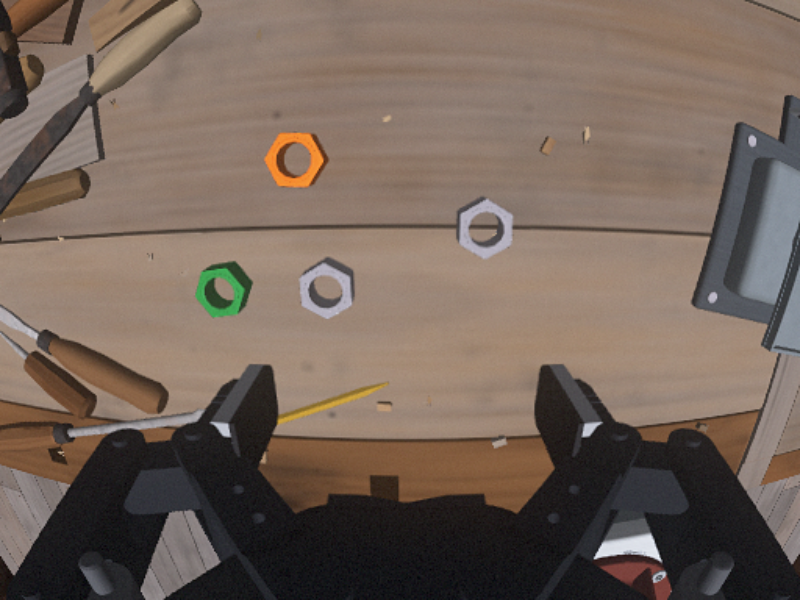

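The wrist view, taken from about 0.3 m, shows both chosen steel nuts as hexagons: near at (486,228), far at (327,288). They stand clear of orange (296,160) and green (223,290), and the collar is out of view. Now I measure the near nut and its flats, and grasp it.

```bash
cat >> h.py <<'E'
def nut(w,guess):
    u,v=project(w,[*guess,.021],True)
    hsv=cv2.cvtColor(w["pixels"],cv2.COLOR_RGB2HSV)
    m=cv2.inRange(hsv,(0,0,130),(179,45,255))
    cs,_=cv2.findContours(m,cv2.RETR_EXTERNAL,cv2.CHAIN_APPROX_NONE)
    cs=[c for c in cs if cv2.contourArea(c)>150]
    c=min(cs,key=lambda c:np.hypot(*(c[:,0].mean(0)-[u,v])))
    h=np.float32([onplane(w,*p[0],.021,True)[:2] for p in cv2.convexHull(c)])
    M=cv2.moments(h*1000);cen=np.array([M['m10'],M['m01']])/M['m00']/1000
    hd=h.astype(float);e=np.roll(hd,-1,0)-hd
    L=np.hypot(*e.T);ang=np.arctan2(e[:,1],e[:,0])
    flat=np.angle((L*np.exp(6j*ang)).sum())/6+np.pi/2   # outward normal of a flat
    q=hd-cen;width=[np.ptp(q@[np.cos(a),np.sin(a)]) for a in flat+np.arange(6)*np.pi/6]
    return cen,flat,np.round(np.array(width)*1000,1)
E
python3 - <<'E'
from h import *
import pickle
w=pickle.load(open('w1.pkl','rb'))
for g in([.487,.172],[.443,.282]):
    c,f,wd=nut(w,g);print(c.round(4),np.degrees(f)%60,wd)
    for k in range(6):
        y=f-np.pi/2+k*np.pi/3; q=r.ik([*c,.022],down(y)); print(round(np.degrees((y+np.pi)%(2*np.pi)-np.pi)),None if q is None else q.round(2)[[0,5]])
for k in (.5,-.5):
    q=r.ik([.487,-.103,.13],down(-.19+k*np.pi));print(q if q is None else q.round(2))
E
```

```text
[0.4896 0.1719] 30.9356599420384 [36.8 43.4 39.4 40.2 36.3 40.4]
1 [ 0.2  -2.96]
61 [0.2  2.27]
121 [0.2  1.23]
-179 [0.2  0.18]
-119 [ 0.2  -0.87]
-59 [ 0.2  -1.91]
[0.4459 0.2815] 31.80743739757311 [36.4 39.7 36.  40.7 36.4 40.6]
2 [ 0.42 -2.75]
62 [0.42 2.49]
122 [0.42 1.44]
-178 [0.42 0.39]
-118 [ 0.42 -0.65]
-58 [ 0.42 -1.7 ]
[-0.36  0.35 -0.42  0.81  0.    1.41]
[-0.36  0.35 -0.42  0.81  0.   -1.74]
```

```bash
cat >> h.py <<'E'
def pick(c,yaw):
    q=down(yaw)
    r.gripper_to(.056,40)
    r.movep([*c,.09],q)
    print("hit",r.servo_line([*c,.023],until_force=8))
    r.gripper_to(.03,40)
    s=sensors.sense();print("grip",s["grip_width"],s["position"].round(4),s["clock"])
    r.servo_line([*c,.19],max_speed=.25)
    s=sensors.sense();print("lift",s["grip_width"],s["ft_force"].round(2))
TC=np.array([.487,-.103]);TY=-.19
def tray(x,y): return TC+R.from_euler('z',TY).as_matrix()[:2,:2]@[x,y]
E
python3 - <<'E'
from h import *
pick([.489,.172],np.radians(-59.1))
t=tray(-.005,.035)
r.movep([*t,.19],down(TY-np.pi/2))
import pickle
d={n:vision.snapshot(n) for n in("wrist","scene")};pickle.dump(d,open('d2.pkl','wb'))
print(sensors.sense()["clock"],t,sensors.sense()["grip_width"],project(d["wrist"],[*TC,.105],True))
cv2.imwrite('pics/w2.png',np.hstack([cv2.resize(d["wrist"]["pixels"][:,:,::-1],(500,375)),cv2.resize(d["scene"]["pixels"][100:250,240:400,::-1],(300,375))[:, :]]))
E
```

```text
hit False
grip 0.035438586396686005 [0.4899 0.1722 0.0244] 5.8833
lift 0.03506915420006702 [-0.17 -0.39 -0.98]
7.75 [ 0.48870004 -0.06768556] 0.03516292354902215 [254.03341577 151.24781886]
```

View pics/w2.png

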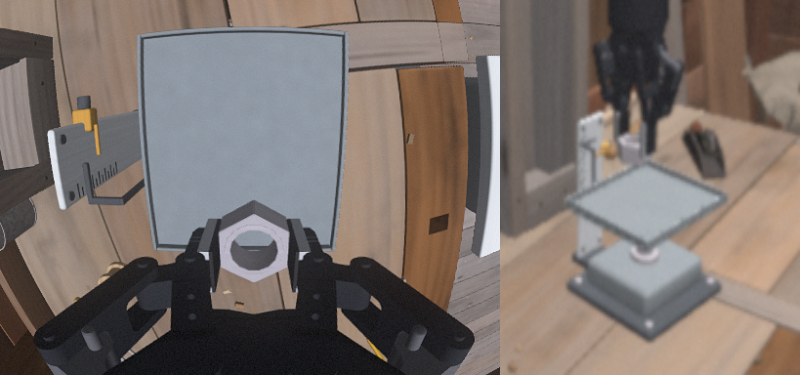

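The wrist view shows the near nut square between the jaws at (255,250). The tray centre is near (245,145), as predicted, and the nut is over the left half of the tray. The brass blade and pointer are clearly visible at (97,140) and (88,178). Lower and release.

```bash
cat >> h.py <<'E'
def place(x,y,z):
    t=tray(x,y)
    r.servo_line([*t,z],max_speed=.08)
    r.pause(.4); r.gripper_to(.056); r.pause(.2)
    r.servo_line([*t,.21],max_speed=.25)
    print("placed",sensors.sense()["clock"],sensors.sense()["grip_width"])
E
python3 - <<'E'
from h import *
place(-.005,.035,.116)
r.movep([*(tray(-.06,.09)),.24],down(TY-np.pi/2))
r.pause(1.5)
import pickle
d={n:vision.snapshot(n) for n in("wrist","scene")};pickle.dump(d,open('d3.pkl','wb'))
print(sensors.sense()["clock"])
cv2.imwrite('pics/w3.png',np.hstack([cv2.resize(d["wrist"]["pixels"][:,:,::-1],(480,360)),cv2.resize(d["scene"]["pixels"][130:220,270:350,::-1],(320,360))]))
E
```

```text
placed 10.2833 0.05616687073332546
12.3083
```

View pics/w3.png

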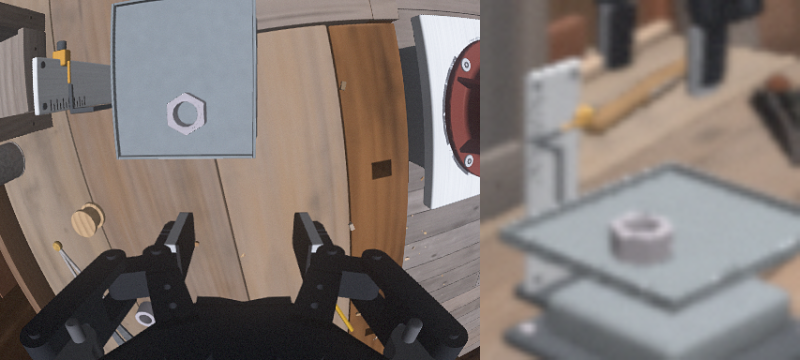

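The nut lies flat in the tray at (186,114), and the tray has sunk. The marker and pointer are too small to judge here, so I take a lower, flatter wrist view of the plate.

```bash
python3 - <<'E'
from h import *
import pickle
t=tray(-.06,.15);q=down(TY-np.pi/2)
r.movep([*t,.20],q);r.servo_line([*t,.09],max_speed=.2)
w=vision.snapshot("wrist");pickle.dump(w,open('w4.pkl','wb'))
print(sensors.sense()["clock"],w["pose"].round(3).tolist())
u,v=project(w,[.587,-.127,.1315],True);print(u,v)
u0,v0=int(u)-40,int(v)-30
u0=max(u0,0);v0=max(v0,0)
print(u0,v0)
cv2.imwrite('pics/w4.png',cv2.resize(w["pixels"][v0:v0+60,u0:u0+80,::-1],(800,600),interpolation=cv2.INTER_CUBIC))
E
```

```text
13.45 [[-0.982, -0.181, -0.057, 0.444], [0.189, -0.939, -0.286, -0.019], [-0.002, -0.292, 0.956, 0.214], [0.0, 0.0, 0.0, 1.0]]
-63.70559085849254 -17.529478762688626
0 0
```

View pics/w4.png

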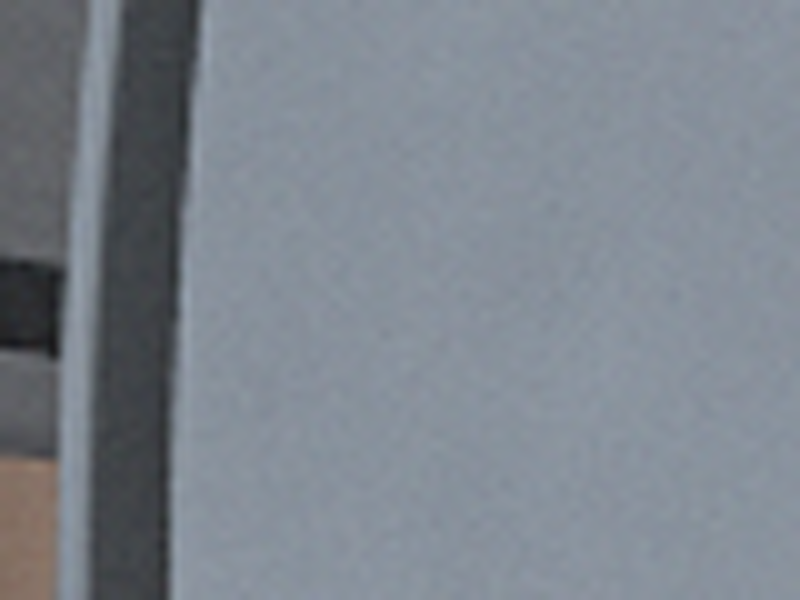

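That view missed: it shows only the tray edge, because the plate is outside the fisheye's field. I will tilt the tool so the camera faces the plate.

```bash
python3 - <<'E'
from h import *
import pickle
s=sensors.sense();w=vision.snapshot("wrist");P=w["pose"]
Rt=R.from_quat(s["tcp_rot"]).as_matrix()
ax=np.array([-np.sin(TY),np.cos(TY),0])
Q=R.from_rotvec(-np.radians(40)*ax).as_matrix()
cam=np.array([.43,-.03,.25])
pos=cam+Q@(s["position"]-P[:3,3]);rot=R.from_matrix(Q@Rt)
P2=np.eye(4);P2[:3,:3]=Q@P[:3,:3];P2[:3,3]=cam
uv=project({"pose":P2,"intrinsics":w["intrinsics"]},[.587,-.127,.1315],True)
print(pos.round(3),(rot.as_matrix()[:,2]).round(2),uv)
if 20<uv[0]<490 and 20<uv[1]<360:
    r.servo_line(s["position"]+[0,0,.12],max_speed=.25)
    r.movep(pos,rot.as_quat());r.pause(.3)
    w=vision.snapshot("wrist");pickle.dump(w,open('w5.pkl','wb'))
    u,v=project(w,[.587,-.127,.1315],True);u0,v0=max(int(u)-60,0),max(int(v)-45,0)
    print(u,v,u0,v0,sensors.sense()["clock"])
    cv2.imwrite('pics/w5.png',cv2.resize(w["pixels"][v0:v0+90,u0:u0+120,::-1],(800,600),interpolation=cv2.INTER_CUBIC))
E
```

```text
[0.521 0.029 0.155] [ 0.63 -0.12 -0.76] [178.73728697   6.40564713]
```

```bash
python3 - <<'E'
from h import *
import pickle
s=sensors.sense();w=vision.snapshot("wrist");P=w["pose"]
Rt=R.from_quat(s["tcp_rot"]).as_matrix()
ax=np.array([-np.sin(TY),np.cos(TY),0])
Q=R.from_rotvec(-np.radians(40)*ax).as_matrix()
cam=np.array([.42,-.09,.27])
pos=cam+Q@(s["position"]-P[:3,3]);rot=R.from_matrix(Q@Rt)
P2=np.eye(4);P2[:3,:3]=Q@P[:3,:3];P2[:3,3]=cam
uv=project({"pose":P2,"intrinsics":w["intrinsics"]},[.587,-.127,.1315],True)
print(pos.round(3),(rot.as_matrix()[:,2]).round(2),uv)
if 20<uv[0]<490 and 20<uv[1]<360:
    r.servo_line(s["position"]+[0,0,.12],max_speed=.25)
    r.movep(pos,rot.as_quat());r.pause(.3)
    w=vision.snapshot("wrist");pickle.dump(w,open('w5.pkl','wb'))
    u,v=project(w,[.587,-.127,.1315],True);u0,v0=max(int(u)-60,0),max(int(v)-45,0)
    print(u,v,u0,v0,sensors.sense()["clock"])
    cv2.imwrite('pics/w5.png',cv2.resize(w["pixels"][v0:v0+90,u0:u0+120,::-1],(800,600),interpolation=cv2.INTER_CUBIC))
E
```

```text
[ 0.511 -0.031  0.175] [ 0.63 -0.12 -0.76] [202.48183247  90.19572869]
201.92510181637726 89.94657211281793 141 44 15.625
```

View pics/w5.png

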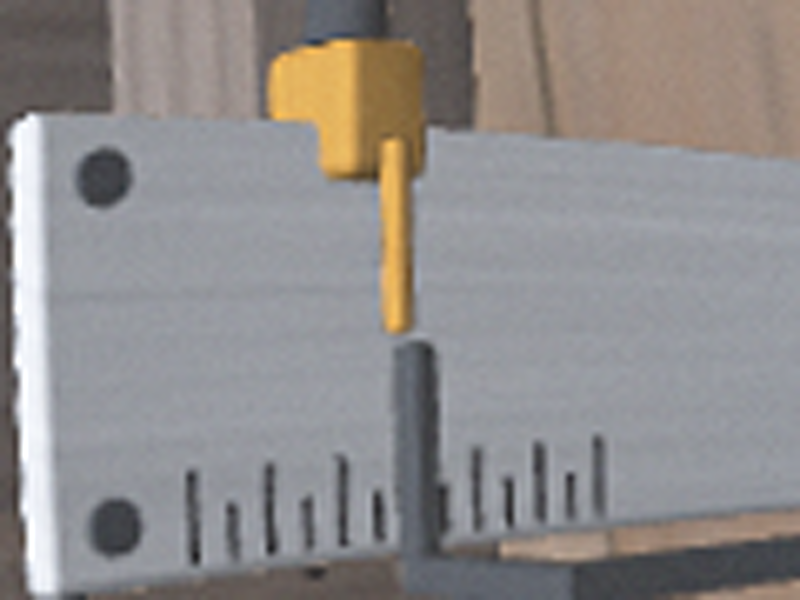

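Blade tip is at crop (397,330) and pointer tip at (414,340). World up is to the left here, so the pointer appears slightly below the blade. I convert this to millimetres and check it against the plate top (known to be 173 mm).

```bash
python3 - <<'E'
from h import *
import pickle
w=pickle.load(open('w5.pkl','rb'))
n=np.array([np.cos(TY),np.sin(TY),0])
k=120/800
for dx in(.094,.100,.107):
    p0=np.array([*tray(dx,0),0])
    out=[]
    for u,v in((397,330),(414,345),(40,330),(500,520)):
        o,d=ray(w,141+u*k,44+v*k,True);out.append((o+d*((p0-o)@n)/(d@n)).round(4))
    print(dx,*out)
E
```

```text
0.094 [ 0.5789 -0.1227  0.1398] [ 0.5792 -0.1211  0.1376] [ 0.5786 -0.1242  0.1813] [ 0.5829 -0.1021  0.1262]
0.1 [ 0.5848 -0.1239  0.135 ] [ 0.5851 -0.1223  0.1327] [ 0.5845 -0.1255  0.1781] [ 0.5889 -0.1026  0.1209]
0.107 [ 0.5917 -0.1253  0.1294] [ 0.592  -0.1236  0.127 ] [ 0.5913 -0.127   0.1743] [ 0.5959 -0.1031  0.1147]
```

The pointer is about 2.3 mm below the blade, with the marker at about 130–135 mm and the pointer at about 128–133 mm. That matches the 130 mm expected for one nut, so one nut is enough. I retreat, take a final check and hand in.

```bash
python3 - <<'E'
from h import *
p=sensors.sense()["position"]
r.servo_line(p+[-.05,.03,.12],max_speed=.25)
r.movep([.40,.10,.33],down(TY-np.pi/2));r.pause(.3)
S,T=vision.snapshot("scene"),vision.snapshot("top")
a=cv2.resize(S["pixels"][130:330,180:380,::-1],(400,400),interpolation=cv2.INTER_CUBIC);b=cv2.resize(T["pixels"][145:265,150:390,::-1],(400,400*120//240))
b=cv2.copyMakeBorder(b,0,200,0,0,cv2.BORDER_CONSTANT)
cv2.imwrite('pics/f.png',np.hstack([a,b]));print(sensors.sense()["clock"])
E
```

```text
17.6417
```

View pics/f.png

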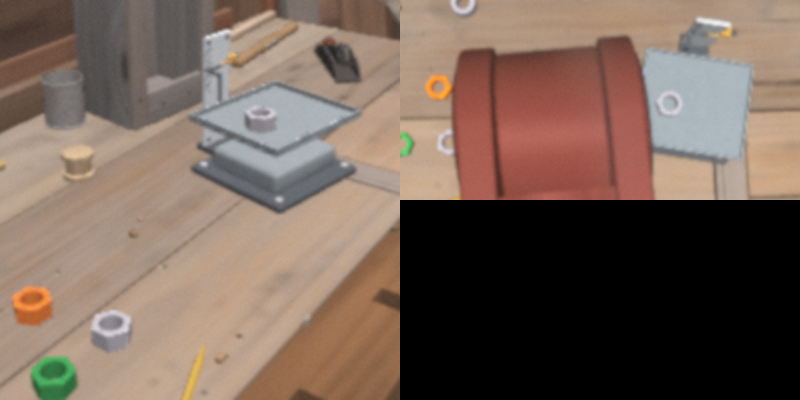

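The final view shows one nut flat in the tray at (262,118) and the other untouched on the bench at (112,330), with the arm clear of everything. Handing in.

```bash
python3 -c "
from station import r
r.job_done()"
```

```text
the job is handed in; nothing more can be done
```

I laid one steel hex nut, the one nearer the scale, in the tray and handed the job in with the clock at about 18 s. The other nut was not touched and is still on the bench.

- **Pointer level:** the tilted wrist view put the pointer about 2 mm below the brass marker, so one nut was enough. This assumes the two tips are equally far from the camera; about 3 mm of difference would flip the sign. Even a small error that way should stay within the 4 mm allowed above the marker.
- **Marker height:** it came out at 129–135 mm depending on the depth assumed. The first two-camera estimate was 131.5 mm, which agrees.
- **Final pictures:** the nut lies flat inside the tray, nothing else is in it, and the arm is clear.
- **What failed:** one wrist picture missed the plate, and the first tilted camera pose was rejected before the arm moved. Neither affected the result.

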